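# Swipe the hob's curved slider up to full power

### The arm

A 6-joint arm with a two-finger parallel gripper is mounted at the origin on a cart in front of the work surface, level with it; the furniture and walls round the work are solid. World frame = base frame: x ahead of the robot, y to its left, z up, the work surface at z = 0. Lengths are in m, angles in rad, forces in N, time in s.
With the tool pointing down it reaches from about 0.325 to 0.775 m from the base axis. Payload 5.5 kg.
Tool frame: the origin (TCP) lies between the finger pads; the fingertips stand 8 mm ahead of it and the grasp point (between the pads) lies 11 mm behind it; x points along the fingers, z is the direction in which the jaws open and shut, and the axes are right-handed (so a half turn about x gives the same grasp; the last joint's range is limited). The gripper opens to 85 mm and grips with 20 to 120 N. Pads are 22 mm wide; open, the fingers measure 114 mm over their backs; the gripper's body (76 mm by 85 mm) begins 54 mm behind the grasp point. The pads swing forward as they close: fully open they stand 13 mm farther back than shut.
Start: joints at [-1.353, 0.091, 1.231, -0, 1.82, -0.057], TCP at [0.163, -0.578, 0.239] pointing down, gripper open.
Joint ranges: [-2.87, 2.87], [-0.86, 2.18], [0.17, 2.46], [-1.51, 4.65], [0.06, 2.69], [-2.65, 2.65]. Speed limits (rad/s): [2.57, 2.57, 3.01, 3.14, 3.14, 3.14].

### API

Orientations are given as a unit quaternion [x, y, z, w].
In Python, from workcell import bot gives the robot as it stands. The module is installed in compiled form; this text tells all that it offers.
- The arm moves only by the tool drive_tool, never from a script. Its argument "commands" is a list that holds one entry, the list of rows, each a list of 7 numbers: the shift along the tool's x, y, z in units of 30 mm (1.0 is 30 mm), then the turn, a rotation vector about the tool's x, y, z in units of 6 degrees (1.0 is 6 degrees), then the opening in per cent of the stroke, from 0 (shut) to 100 (fully open). A call has 1 to 10 rows; each row is the pose to reach, as a shift and turn from the pose commanded when the call began, along the tool's axes at that moment; what a row does not reach only later rows make up. A row lasts 1/12 s, in which the tool goes at most 41.7 mm and 7.16 degrees, less where a joint would pass 70% of its speed; a pose out of reach is approached as far as the arm can. A call with a gripper value outside its range is refused whole. The fingers move at their own pace and stop on an object; "squeeze" is the grip in N (left out, the last holds). Time passes only in rows, so rows that repeat a pose let the fingers close. It gives the time, the measured TCP pose, the force and the opening at its end, in the units of the state.
- bot.read_state(): the state, without advancing time (a new reading comes with each control period).
- bot.snapshot(name): name is "side" or "top"; returns (picture, depth): 400x640x3 uint8, red, green, blue; 400x640 float32, m along the optical axis (not along the pixel's ray), 0 where there is no reading.
- bot.camera_params(name): a dict with "fx", "fy", "cx", "cy" (pixels), "dist" ([k1, k2, p1, p2, k3] as OpenCV has them; the pictures are not rectified), "camera_from_world" (4x4, takes a point from world to camera coordinates). Camera axes: x right, y up, looking along -z (the intrinsics and any distortion apply to the point x, -y, -z); pixel columns grow to the right and rows downward; lengths in m; the calibration is good to about 2 mm. A picture is of the moment at which its call begins. camera_params takes no time and is no camera call.
- bot.sign_off(): hands the job in, once; it reports no verdict.
The state is a dict: "time_s": time; "joint_pos": joint angles; "joint_velocities": joint speeds; "joint_torque": joint torques, N m; "position": TCP position; "tcp_rot": TCP orientation; "wrist_force": force on the tool from outside, world axes, zero at the start; "wrist_torque": the same for the moment, N m; "grip_width": finger opening in m.
Only numpy, scipy, OpenCV 4.12 (cv2) and the standard library are available. Lean on these libraries where they do the work, as an engineer would, in place of code of your own. Each camera call takes 0.05 s, during which the arm holds its last target. There are 200 camera calls.

### The job

Turn the small portable induction hob up to full power under the pan: put a closed fingertip on the smallest orange dot at one end of its curved white slider, swipe along the curve over every dot to the largest one, and only there lift off. Press lightly and keep the bar pressed a little all the way, without lifting between the dots. Only touch the slider: do not grip, lift or shift the pan or any of the other things standing around.

Things in the scene. Friction and masses are not known exactly. Their poses are not given: they have to be found in the camera images.
- hotplate: portable induction hob, white case with black glass top, 300 mm deep (its x) by 260 mm wide (its y), fixed to the worktop. Origin at the centre of its underside; z up; x points from its front edge (with the slider) to its back. The glass is 50 mm above the origin. The gripper must clear the pan that stands on it.
- ring (a point): centre of the cooking ring, on the glass: 30 mm behind the hob's origin (hob x = +0.030) and 50 mm above it. The slider's centre line is an arc of 145 mm radius round this point
- slider_bar (a joint): the touch slider: a white bar 26 mm wide, bent in an arc round the front of the ring from 46 degrees on one side of the hob's -x direction to 46 degrees on the other (plus round ends). Its flat top stands 8 mm above the glass (58 mm above the hob's origin). It gives under the finger as one piece: value 0 = up, grows to 0.006 m = fully pressed down. Springs push it up: about 1.0 N starts it, 5.8 N presses it fully down; below that it is a hard stop
- dot_1 (a point): orange raised dot number 1 of 5 on the slider, the smallest: 10 mm across, 1.6 mm high with sloping sides, seen from the ring's centre 38 degrees from the hob's -x axis towards its +y side. This point is the centre of its underside, on the bar's top; it sinks with the bar
- dot_2 (a point): orange raised dot number 2 of 5 on the slider: 13 mm across, 1.6 mm high with sloping sides, seen from the ring's centre 19 degrees from the hob's -x axis towards its +y side. This point is the centre of its underside, on the bar's top; it sinks with the bar
- dot_3 (a point): orange raised dot number 3 of 5 on the slider: 16 mm across, 1.6 mm high with sloping sides, seen from the ring's centre on the hob's -x axis. This point is the centre of its underside, on the bar's top; it sinks with the bar
- dot_4 (a point): orange raised dot number 4 of 5 on the slider: 19 mm across, 1.6 mm high with sloping sides, seen from the ring's centre 19 degrees from the hob's -x axis towards its -y side. This point is the centre of its underside, on the bar's top; it sinks with the bar
- dot_5 (a point): orange raised dot number 5 of 5 on the slider, the largest: 22 mm across, 1.6 mm high with sloping sides, seen from the ring's centre 38 degrees from the hob's -x axis towards its -y side. This point is the centre of its underside, on the bar's top; it sinks with the bar
- pan: small steel pan on the ring, 140 mm across, 58 mm high (its rim is 108 mm above the worktop), black handle 100 mm long beyond it to the back left. Origin at the centre of its underside
- salt_shaker: grey-white salt shaker, 44 mm across, 90 mm high, standing left of the hob. Loose; origin at the centre of its underside
- mandarin: orange mandarin, 64 mm across, 54 mm high, lying right of the hob. Loose; origin at the centre of its underside
- mug: green mug, 86 mm across, 96 mm high. Loose; origin at the centre of its underside
- garlic: whitish garlic bulb, 53 mm across, 52 mm high. Loose; origin at the centre of its underside
Mind the look-alikes: they are no part of the job. What is shaped like the salt_shaker but red is not meant.

How it is judged:
By the outcome, as a careful person would: the job done as asked, in the order asked, and still so for the second after the job is handed in, with the robot touching nothing.
It also fails if it takes over 51 s, if anything falls off the work surface, if the arm or the gripper's body presses on something with over 40 N, if the wrist force passes 120 N, or if a joint passes its speed limit or range.

## Working session

There is one attempt and no reset: what is moved stays moved. The work goes in short steps, Python scripts to look and compute and a tool call to move; the robot and the scene stay as the last step left them, time stands still between calls to the robot, and variables do not carry over. Pictures are saved under pics/ and viewed, about 8 in all and at most 12, crops included, and the job is handed in when it is done.

Besides the shell and the picture viewer there is one more tool, called as a command line: name --argument value ..., lists and objects as JSON in quotes. drive_tool: Moves the arm, as the interface text tells. Its arguments: {"type":"object","properties":{"commands":{"type":"array","items":{"type":"array","items":{"type":"array","items":{"type":"number"}}}},"squeeze":{"type":"number"}},"required":["commands"]}

```bash
mkdir -p pics
cat > h.py <<'E'
import numpy as np, cv2
from workcell import bot
def save(name,pic): cv2.imwrite(f'pics/{name}.png',pic[...,::-1])
def world(cam,depth,pts):
    p=bot.camera_params(cam); K=np.array([[p['fx'],0,p['cx']],[0,p['fy'],p['cy']],[0,0,1.]])
    T=np.linalg.inv(np.array(p['camera_from_world'])); out=[]
    for u,v in pts:
        z=np.median([d for d in depth[int(v)-1:int(v)+2,int(u)-1:int(u)+2].ravel() if d>0])
        a,b=cv2.undistortPoints(np.array([[[u,v]]],float),K,np.array(p['dist'],float))[0,0]
        out.append((T@[a*z,-b*z,-z,1])[:3])
    return np.array(out)
def onplane(cam,pts,z):
    p=bot.camera_params(cam); K=np.array([[p['fx'],0,p['cx']],[0,p['fy'],p['cy']],[0,0,1.]])
    T=np.linalg.inv(np.array(p['camera_from_world'])); out=[]
    for u,v in pts:
        a,b=cv2.undistortPoints(np.array([[[u,v]]],float),K,np.array(p['dist'],float))[0,0]
        d=T[:3,:3]@[a,-b,-1]; o=T[:3,3]; out.append(o+d*(z-o[2])/d[2])
    return np.array(out)
E
python3 - <<'E'
from h import *
for c in('top','side'):
    im,d=bot.snapshot(c); save(c+'0',im); np.savez(c+'0.npz',im=im,d=d)
print(bot.read_state())
E
```

```text
{'time_s': 0.1, 'joint_pos': array([-1.35267846e+00,  9.18123431e-02,  1.23175619e+00, -5.51997162e-06,
        1.81982395e+00, -5.67217566e-02]), 'joint_velocities': array([ 0.00170094, -0.00091354, -0.00150837,  0.00042556,  0.00048128,
        0.00086931]), 'joint_torque': array([ 3.08686591e-03, -4.60218072e+01, -4.19218290e+01,  2.07388666e-05,
        1.06739171e-02, -3.07496987e-05]), 'position': array([ 0.16276721, -0.57724956,  0.23825195]), 'tcp_rot': array([ 0.42720351,  0.5642657 , -0.42638195,  0.56329372]), 'wrist_force': array([ 0.02258365,  0.38544438, -0.25761345]), 'wrist_torque': array([-0.0478922 , -0.00830762,  0.00533146]), 'grip_width': 0.08507661499849067}
```

View pics/top0.png

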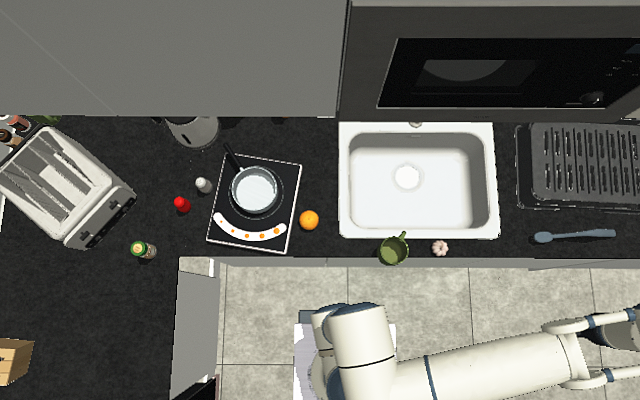

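View pics/side0.png

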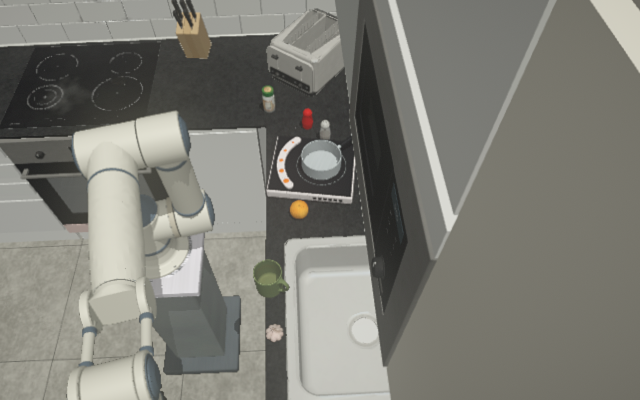

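The top view shows the hob around (255,202), with the slider arc running from (218,218) to (283,230). The pan is at (255,188), the mandarin at (309,220) and the white shaker at (203,185). I'll enlarge crops next.

Run:
```python
from h import *
t=np.load('top0.npz'); s=np.load('side0.npz')
a=cv2.resize(t['im'][145:260,195:325],None,fx=6,fy=5.2,interpolation=cv2.INTER_CUBIC) if 0 else cv2.resize(t['im'][150:260,195:325],None,fx=5,fy=5,interpolation=cv2.INTER_CUBIC)
save('top_c',a)
# orange dots centroids
for c,f,(v0,v1,u0,u1) in(('top',t,(205,245,205,295)),('side',s,(130,195,270,304))):
    im=f['im'][v0:v1,u0:u1].astype(int); m=((im[...,0]-im[...,2]>70)&(im[...,0]>150)).astype(np.uint8)
    n,l,st,ce=cv2.connectedComponentsWithStats(m)
    w=np.clip(im[...,0]-im[...,2]-20,0,None)
    for i in range(1,n):
        x,y=ce[i]; yy,xx=np.mgrid[0:im.shape[0],0:im.shape[1]]
        k=((abs(xx-x)<6)&(abs(yy-y)<6))*w
        p=((k*xx).sum()/k.sum()+u0,(k*yy).sum()/k.sum()+v0)
        print(c,st[i,4],np.round(p,1),onplane(c,[p],.0588)[0].round(4),world(c,f['d'],[p])[0].round(4))
```

```text
top 6 [220.8 221.2] [0.4652 0.393  0.0588] [0.4653 0.3932 0.0581]
top 33 [276.  230.4] [0.4364 0.2172 0.0588] [0.4365 0.2172 0.0585]
top 11 [232.3 230.4] [0.4359 0.3553 0.0588] [0.4359 0.3553 0.0587]
top 16 [246.5 235.4] [0.4202 0.3099 0.0588] [0.42   0.3096 0.0602]
top 21 [261.5 235.5] [0.4202 0.2625 0.0588] [0.4202 0.2624 0.0591]
side 2 [292.6 141.9] [0.467  0.3937 0.0588] [0.467  0.3942 0.0582]
side 5 [284.8 150. ] [0.4375 0.3559 0.0588] [0.4375 0.3557 0.059 ]
side 9 [280.8 159.8] [0.422  0.3107 0.0588] [0.422  0.3107 0.0589]
side 14 [281.1 170.2] [0.4223 0.2629 0.0588] [0.4224 0.261  0.0612]
side 21 [285.7 180.3] [0.4377 0.2174 0.0588] [0.4378 0.2152 0.0617]
```

View pics/top_c.png

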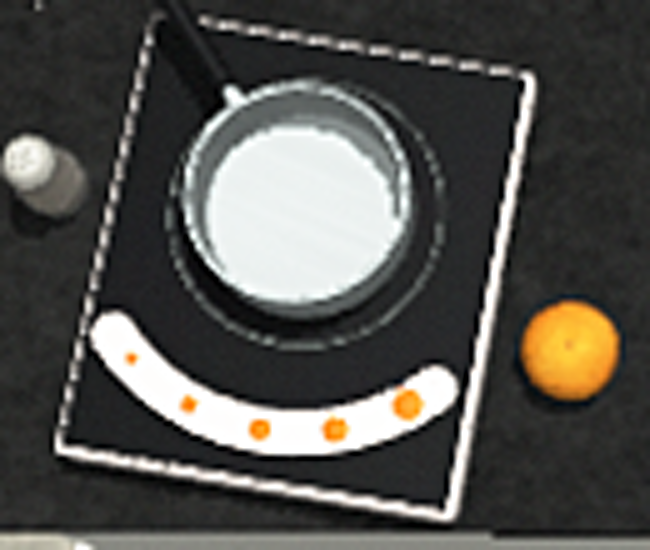

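Dots 1 to 5 run from left (+y) to right (−y), and the smallest is on the left. Next I fit the hob pose to the dots and work out the moves.

```bash
cat >> h.py <<'E'
from scipy.optimize import least_squares
from scipy.spatial.transform import Rotation as Ro
T_=np.array([[.4652,.393],[.4359,.3553],[.4202,.3099],[.4202,.2625],[.4364,.2172]])
S_=np.array([[.467,.3937],[.4375,.3559],[.422,.3107],[.4223,.2629],[.4377,.2174]])
ANG=np.radians([38,19,0,-19,-38])
def arc(q,a):  # a>0 towards +y
    a=np.asarray(a); return np.stack([q[0]-.145*np.cos(a-q[2]*1),q[1]+.145*np.sin(a-q[2])],-1)
def fit(D): return least_squares(lambda q:(arc(q,ANG)-D).ravel(),[.56,.29,0])
E
python3 - <<'E'
from h import *
for D in(T_,S_,(T_+S_)/2):
    r=fit(D); print(r.x.round(4),(r.fun.reshape(-1,2)*1000).round(1).tolist())
q=r.x; print(arc(q,ANG).round(4))
s=bot.read_state(); R=Ro.from_quat(s['tcp_rot']); print(R.as_matrix().round(4),s['position'])
for w in([.45,-.25,.24],[.47,.05,.24],[*arc(q,ANG)[0],.16]):
    print(w,(R.inv().apply(np.array(w)-s['position'])/.03).round(2))
E
```

```text
[ 0.5634  0.2865 -0.1634] [[-0.0, 0.2], [-0.1, 0.1], [0.1, 0.2], [0.2, -0.3], [-0.3, -0.2]]
[ 0.5651  0.2869 -0.1643] [[-0.0, -0.0], [0.1, 0.0], [0.1, -0.1], [-0.2, -0.1], [0.1, 0.2]]
[ 0.5643  0.2867 -0.1638] [[-0.0, 0.1], [-0.0, 0.1], [0.1, 0.1], [0.0, -0.2], [-0.1, -0.0]]
[[0.4661 0.3934]
 [0.4367 0.3557]
 [0.4212 0.3104]
 [0.4213 0.2625]
 [0.437  0.2173]]
[[-4.000e-04  9.625e-01  2.714e-01]
 [ 1.800e-03  2.714e-01 -9.625e-01]
 [-1.000e+00  1.000e-04 -1.800e-03]] [ 0.16276721 -0.57724956  0.23825195]
[0.45, -0.25, 0.24] [-0.04 12.18 -7.9 ]
[0.47, 0.05, 0.24] [ -0.03  15.53 -17.34]
[np.float64(0.46607841397954325), np.float64(0.393432912507152), 0.16] [  2.66  18.51 -28.39]
```

drive_tool --commands '[[[0,4,-2.6,0,0,0,0],[0,8,-5.2,0,0,0,0],[0,12.2,-7.9,0,0,0,0],[0,12.2,-7.9,0,0,0,0],[0,12.2,-7.9,0,0,0,0],[0,12.2,-7.9,0,0,0,0],[0,12.2,-7.9,0,0,0,0],[0,12.2,-7.9,0,0,0,0],[0,12.2,-7.9,0,0,0,0],[0,12.2,-7.9,0,0,0,0]]]' --squeeze 30

```text
time_s: 0.93
position: [0.4388, -0.2627, 0.239]
tcp_rot: [0.427, 0.564, -0.427, 0.564]
wrist_force: [0.6, -0.9, 0.6]
grip_width: 0.0001
```

drive_tool --commands '[[[0,0,0,0,0,0,0],[0,0,0,0,0,0,0],[0,0,0,0,0,0,0],[0,0,0,0,0,0,0]]]'

```text
time_s: 1.27
position: [0.4373, -0.2655, 0.239]
tcp_rot: [0.427, 0.564, -0.427, 0.563]
wrist_force: [-0.1, -0.6, 0.7]
grip_width: -0.0001
```

drive_tool --commands '[[[0,3.5,-10.5,0,0,0,0],[0,3.5,-10.5,0,0,0,0],[0,3.5,-10.5,0,0,0,0],[0,3.5,-10.5,0,0,0,0],[0,3.5,-10.5,0,0,0,0],[0,3.5,-10.5,0,0,0,0],[0,3.5,-10.5,0,0,0,0],[0,3.5,-10.5,0,0,0,0],[0,3.5,-10.5,0,0,0,0],[0,3.5,-10.5,0,0,0,0]]]'

```text
time_s: 2.1
position: [0.4534, 0.0675, 0.2392]
tcp_rot: [0.426, 0.564, -0.426, 0.564]
wrist_force: [0.4, -0.6, -0.4]
grip_width: 0.0001
```

drive_tool --commands '[[[0,3.4,-10.4,0,0,0,0],[0,3.4,-10.4,0,0,0,0],[0,3.4,-10.4,0,0,0,0],[0,3.4,-10.4,0,0,0,0],[0,3.4,-10.4,0,0,0,0],[0,3.4,-10.4,0,0,0,0],[0,3.4,-10.4,0,0,0,0],[0,3.4,-10.4,0,0,0,0],[0,3.4,-10.4,0,0,0,0],[0,3.4,-10.4,0,0,0,0]]]'

```text
time_s: 2.93
position: [0.4685, 0.3941, 0.2376]
tcp_rot: [0.426, 0.564, -0.428, 0.564]
wrist_force: [0.9, 0.3, 0.4]
grip_width: 0.0001
```

Run:
```python
from h import *
s=bot.read_state(); R=Ro.from_quat(s['tcp_rot']); print(s['time_s'],s['position'],s['joint_pos'].round(2),s['wrist_force'].round(2),R.as_matrix().round(3))
q=fit((T_+S_)/2).x
print((R.inv().apply([*arc(q,ANG)[0],.10]-s['position'])/.03).round(2))
```

```text
2.9333 [0.4685188  0.39407495 0.23760875] [ 0.64  0.13  1.2  -0.    1.82  1.94] [0.92 0.28 0.38] [[-0.002  0.963  0.27 ]
 [-0.002  0.27  -0.963]
 [-1.    -0.002  0.002]]
[ 4.59 -0.07 -0.01]
```

drive_tool --commands '[[[1.2,0,0,0,0,0,0],[2.4,-0.07,0,0,0,0,0],[3.6,-0.07,0,0,0,0,0],[4.8,-0.07,0,0,0,0,0],[4.9,-0.07,0,0,0,0,0],[4.9,-0.07,0,0,0,0,0],[4.9,-0.07,0,0,0,0,0]]]'

```text
time_s: 3.52
position: [0.4667, 0.3934, 0.0949]
tcp_rot: [0.428, 0.563, -0.427, 0.564]
wrist_force: [-0.2, -0.1, 0.1]
grip_width: -0.0002
```

Run:
```python
from h import *
s=bot.read_state(); R=Ro.from_quat(s['tcp_rot']); print(s['time_s'],s['position'],s['wrist_force'].round(2))
im,d=bot.snapshot('side'); a=cv2.resize(im[105:205,245:365],None,fx=5,fy=5,interpolation=cv2.INTER_CUBIC)
im,d=bot.snapshot('top'); b=cv2.resize(im[155:255,195:235+0],None,fx=5,fy=5,interpolation=cv2.INTER_CUBIC); save('app',np.hstack([a,b]))
q=fit((T_+S_)/2).x
print((R.inv().apply([*arc(q,ANG)[0],.0676]-s['position'])/.03).round(2))
```

```text
3.5167 [0.4667218  0.3933602  0.09491634] [-0.18 -0.15  0.14]
[ 0.91 -0.02 -0.01]
```

View pics/app.png

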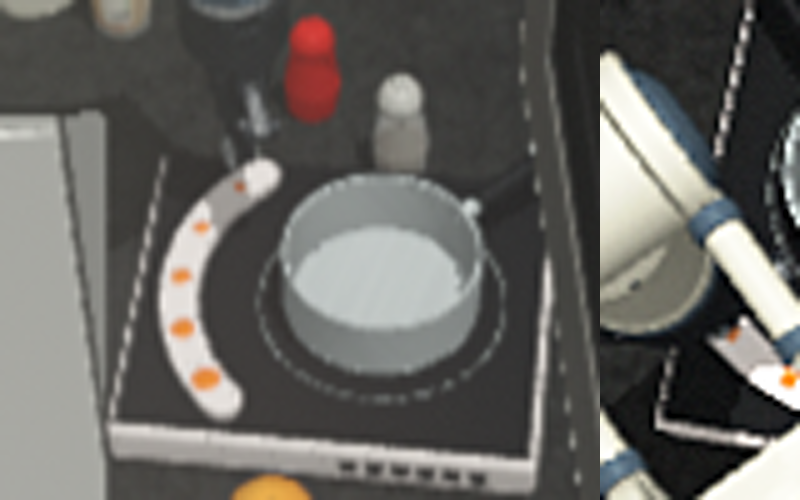

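Run:
```python
from h import *
p=bot.camera_params('side'); K=np.array([[p['fx'],0,p['cx']],[0,p['fy'],p['cy']],[0,0,1.]])
C=np.array(p['camera_from_world'])
for P in([.4667,.3934,.087],[.4661,.3934,.0588],[.4667,.3934,.15]):
    c=C[:3,:3]@P+C[:3,3]; uv=cv2.projectPoints(np.array([[c[0],-c[1],-c[2]]]),np.zeros(3),np.zeros(3),K,np.array(p['dist'],float))[0].ravel()
    print(((uv-[245,105])*5).round())
im,d=bot.snapshot('side'); save('app2',cv2.resize(im[105:155,265:325],None,fx=12,fy=12,interpolation=cv2.INTER_CUBIC))
print(world('side',d,[(297,128),(297,131),(297,133),(296,125)]).round(3))
```

```text
[236. 159.]
[237. 185.]
[233.  98.]
[[0.485 0.344 0.184]
 [0.484 0.339 0.174]
 [0.485 0.489 0.003]
 [0.482 0.353 0.19 ]]
```

View pics/app2.png

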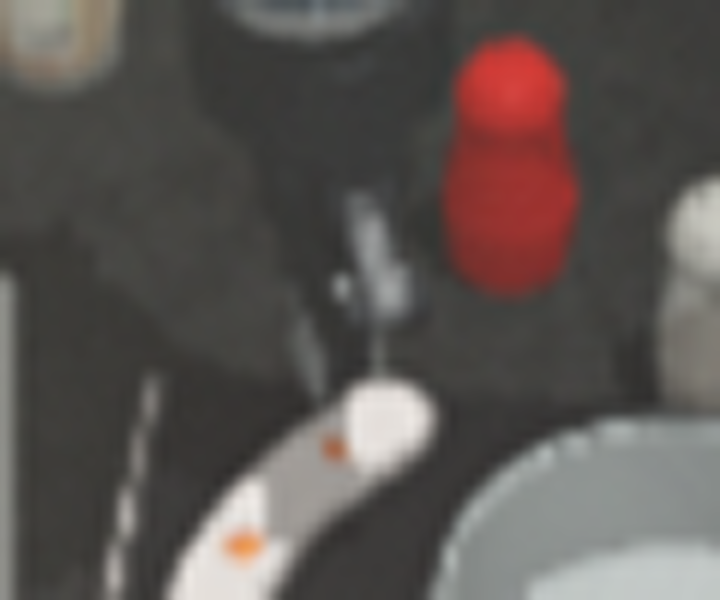

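The dark fingertip sits at about (330,385) in the crop, where projection predicted it, directly above dot 1 at (335,448). I'll descend slowly now.

drive_tool --commands '[[[0.2,0,0,0,0,0,0],[0.4,0,0,0,0,0,0],[0.55,0,0,0,0,0,0],[0.55,0,0,0,0,0,0],[0.55,0,0,0,0,0,0],[0.55,0,0,0,0,0,0]]]'

```text
time_s: 4.17
position: [0.4649, 0.3945, 0.0756]
tcp_rot: [0.427, 0.564, -0.427, 0.564]
wrist_force: [-0.2, -0.3, 0.0]
grip_width: 0.0001
```

Run:
```python
from h import *
s=bot.read_state(); print(s['time_s'],s['position'],s['wrist_force'].round(2))
```

```text
4.1667 [0.46493111 0.39449116 0.07559727] [-0.19 -0.29  0.03]
```

drive_tool --commands '[[[0.1,0,0,0,0,0,0],[0.2,0,0,0,0,0,0],[0.27,0,0,0,0,0,0],[0.27,0,0,0,0,0,0],[0.27,0,0,0,0,0,0]]]'

```text
time_s: 4.58
position: [0.465, 0.3945, 0.0677]
tcp_rot: [0.427, 0.564, -0.427, 0.564]
wrist_force: [-0.8, 0.7, 0.0]
grip_width: 0.0001
```

drive_tool --commands '[[[0.05,0,0,0,0,0,0],[0.05,0,0,0,0,0,0],[0.05,0,0,0,0,0,0]]]'

```text
time_s: 4.83
position: [0.4651, 0.3945, 0.0664]
tcp_rot: [0.427, 0.564, -0.427, 0.564]
wrist_force: [-1.2, -0.3, 1.4]
grip_width: -0.0002
```

drive_tool --commands '[[[0.05,0,0,0,0,0,0],[0.05,0,0,0,0,0,0],[0.05,0,0,0,0,0,0]]]'

```text
time_s: 5.08
position: [0.4651, 0.3945, 0.0649]
tcp_rot: [0.427, 0.564, -0.427, 0.564]
wrist_force: [0.3, -0.4, 3.3]
grip_width: -0.0
```

drive_tool --commands '[[[0.05,0,0,0,0,0,0],[0.05,0,0,0,0,0,0],[0.05,0,0,0,0,0,0]]]'

```text
time_s: 5.33
position: [0.4652, 0.3945, 0.0634]
tcp_rot: [0.427, 0.564, -0.427, 0.564]
wrist_force: [-1.0, -1.0, 4.4]
grip_width: -0.0002
```

Run:
```python
from h import *
im,d=bot.snapshot('side')
f=[]
for i in range(4):
    bot.snapshot('top'); s=bot.read_state(); f.append([*s['wrist_force'],*s['position']])
print(s['time_s'],np.mean(f,0).round(4),np.std(f,0).round(4))
R=Ro.from_quat([.427,.564,-.427,.564]); q=fit((T_+S_)/2).x; p0=arc(q,ANG[0])
print(R.as_matrix().round(3))
for a in np.linspace(38,-38,39):
    print(a.round(0),(R.inv().apply([*(arc(q,np.radians(a))-p0),0])/.03).round(2)[1:])
```

```text
5.5833 [-0.8229 -0.3936  4.433   0.4651  0.3945  0.0634] [0.4011 0.2021 0.4428 0.     0.     0.    ]
[[ 0.     0.962  0.271]
 [ 0.     0.271 -0.962]
 [-1.     0.     0.   ]]
38.0 [0. 0.]
36.0 [-0.15  0.08]
34.0 [-0.3   0.16]
32.0 [-0.44  0.25]
30.0 [-0.58  0.35]
28.0 [-0.72  0.44]
26.0 [-0.85  0.55]
24.0 [-0.98  0.66]
22.0 [-1.1   0.77]
20.0 [-1.23  0.89]
18.0 [-1.34  1.01]
16.0 [-1.46  1.13]
14.0 [-1.56  1.26]
12.0 [-1.67  1.39]
10.0 [-1.77  1.53]
8.0 [-1.86  1.67]
6.0 [-1.95  1.81]
4.0 [-2.04  1.96]
2.0 [-2.12  2.11]
0.0 [-2.19  2.26]
-2.0 [-2.26  2.41]
-4.0 [-2.32  2.57]
-6.0 [-2.38  2.73]
-8.0 [-2.43  2.89]
-10.0 [-2.48  3.05]
-12.0 [-2.52  3.21]
-14.0 [-2.56  3.38]
-16.0 [-2.59  3.54]
-18.0 [-2.61  3.71]
-20.0 [-2.63  3.88]
-22.0 [-2.64  4.05]
-24.0 [-2.65  4.22]
-26.0 [-2.65  4.38]
-28.0 [-2.64  4.55]
-30.0 [-2.63  4.72]
-32.0 [-2.61  4.89]
-34.0 [-2.59  5.06]
-36.0 [-2.56  5.22]
-38.0 [-2.53  5.39]
```

Pressed to about 4 mm on dot 1 at 4.4 N, and contact came at the predicted height. Next is the swipe, starting with a 1.5 mm inward radial correction.

drive_tool --commands '[[[0,-0.14,0.1,0,0,0,0],[0,-0.28,0.2,0,0,0,0],[0,-0.42,0.29,0,0,0,0],[0,-0.56,0.39,0,0,0,0],[0,-0.7,0.48,0,0,0,0],[0,-0.83,0.59,0,0,0,0],[0,-0.96,0.7,0,0,0,0],[0,-1.08,0.81,0,0,0,0],[0,-1.21,0.93,0,0,0,0],[0,-1.32,1.05,0,0,0,0]]]'

```text
time_s: 6.42
position: [0.4353, 0.3531, 0.0634]
tcp_rot: [0.427, 0.564, -0.427, 0.564]
wrist_force: [2.2, 2.7, 4.5]
grip_width: -0.0007
```

```bash
cat > c.py <<'E'
from h import *
s=bot.read_state(); q=fit((T_+S_)/2).x; v=s['position'][:2]-q[:2]
print(s['time_s'],s['position'].round(4),s['wrist_force'].round(1),'radius',np.hypot(*v).round(4),'angle',np.degrees(np.arctan2(v[1],-v[0])+q[2]).round(1))
E
python3 c.py
```

```text
6.4167 [0.4353 0.3531 0.0634] [2.2 2.7 4.5] radius 0.1451 angle 17.8
```

drive_tool --commands '[[[0,-0.12,0.12,0,0,0,0],[0,-0.22,0.25,0,0,0,0],[0,-0.33,0.38,0,0,0,0],[0,-0.43,0.52,0,0,0,0],[0,-0.52,0.66,0,0,0,0],[0,-0.61,0.8,0,0,0,0],[0,-0.7,0.95,0,0,0,0],[0,-0.78,1.1,0,0,0,0],[0,-0.85,1.25,0,0,0,0],[0,-0.92,1.4,0,0,0,0]]]'

```text
time_s: 7.25
position: [0.4202, 0.3051, 0.0633]
tcp_rot: [0.427, 0.564, -0.427, 0.564]
wrist_force: [1.1, 4.0, 2.9]
grip_width: 0.0
```

```bash
python3 c.py
```

```text
7.25 [0.4202 0.3051 0.0633] [1.1 4.  2.9] radius 0.1452 angle -2.1
```

drive_tool --commands '[[[0,-0.06,0.16,0,0,0,0],[0,-0.12,0.32,0,0,0,0],[0,-0.17,0.48,0,0,0,0],[0,-0.22,0.64,0,0,0,0],[0,-0.26,0.8,0,0,0,0],[0,-0.3,0.97,0,0,0,0],[0,-0.33,1.13,0,0,0,0],[0,-0.35,1.3,0,0,0,0],[0,-0.37,1.47,0,0,0,0],[0,-0.38,1.64,0,0,0,0]]]'

```text
time_s: 8.08
position: [0.4227, 0.2546, 0.0632]
tcp_rot: [0.427, 0.564, -0.427, 0.564]
wrist_force: [-1.2, 3.4, 5.0]
grip_width: 0.0
```

```bash
python3 c.py
```

```text
8.0833 [0.4227 0.2546 0.0632] [-1.2  3.4  5. ] radius 0.1452 angle -22.2
```

drive_tool --commands '[[[0,0,0.17,0,0,0,0],[0,0,0.33,0,0,0,0],[0,0,0.5,0,0,0,0],[0,0.01,0.67,0,0,0,0],[0,0.03,0.84,0,0,0,0],[0,0.05,1.01,0,0,0,0],[0,0.08,1.17,0,0,0,0],[0,0.11,1.34,0,0,0,0],[0,0.11,1.34,0,0,0,0],[0,0.11,1.34,0,0,0,0]]]'

```text
time_s: 8.92
position: [0.4373, 0.2162, 0.0632]
tcp_rot: [0.427, 0.563, -0.427, 0.564]
wrist_force: [1.5, -1.7, 4.7]
grip_width: -0.0
```

```bash
python3 c.py
```

```text
8.9167 [0.4373 0.2162 0.0632] [ 1.5 -1.7  4.7] radius 0.1452 angle -38.4
```

The fingertip is on dot 5, at −38.4° and radius 145 mm, still pressed. I'll lift straight off and look.

drive_tool --commands '[[[-0.3,0,0,0,0,0,0],[-0.8,0,0,0,0,0,0],[-1.6,0,0,0,0,0,0],[-2.6,0,0,0,0,0,0],[-3.6,0,0,0,0,0,0],[-4.6,0,0,0,0,0,0],[-5,0,0,0,0,0,0],[-5,0,0,0,0,0,0],[-5,0,0,0,0,0,0],[-5,0,0,0,0,0,0]]]'

```text
time_s: 9.75
position: [0.4361, 0.2169, 0.2107]
tcp_rot: [0.426, 0.564, -0.428, 0.563]
wrist_force: [-0.3, 0.6, 0.4]
grip_width: 0.0002
```

```bash
python3 c.py
python3 - <<'E'
from h import *
im,d=bot.snapshot('side'); save('end',cv2.resize(im[95:345,240:380],None,fx=2.4,fy=2.4,interpolation=cv2.INTER_CUBIC))
a=np.load('side0.npz')['im'].astype(int)
for n,(v0,v1,u0,u1) in dict(pan=(142,180,302,345),salt=(118,140,318,332),mandarin=(198,222,288,310),mug=(260,300,250,290),garlic=(322,344,264,286)).items():
    print(n,abs(im[v0:v1,u0:u1]-a[v0:v1,u0:u1]).mean().round(1))
E
```

```text
9.75 [0.4361 0.2169 0.2107] [-0.3  0.6  0.4] radius 0.1459 angle -38.0
pan 0.6
salt 1.5
mandarin 0.7
mug 0.5
garlic 0.5
```

View pics/end.png

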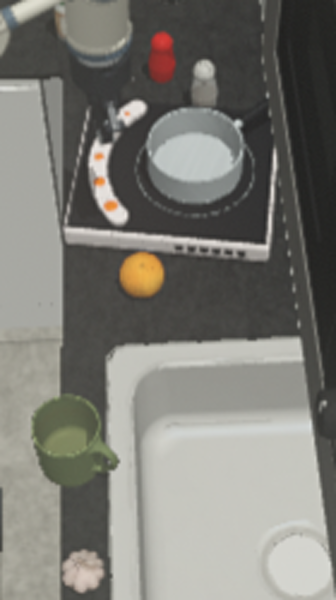

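The gripper is well clear above the hob, near (110,120) in the crop. The pan (195,155), shaker, mandarin, mug and garlic haven't moved.

```bash
python3 -c "
from workcell import bot
print(bot.sign_off())"
```

```text
the job is handed in; nothing more can be done
None
```

I swiped the hob's slider from the smallest dot to the largest in one stroke, lifted off at the largest, and handed the job in. It took about 10 s of the 51 s allowed.

- **Locating the slider:** I measured the five dots in both cameras. The arc model fitted them to about 0.3 mm, though the two cameras disagreed by 1–2 mm in x, so I used the mean.
- **Touching down:** The closed fingertip landed on dot 1 about 1.5 mm outside the centre line, within that dot's 5 mm radius. I corrected this at the start of the swipe.
- **Swiping:** The tool height stayed at 63.2–63.4 mm all the way. At every check the vertical force was 2.9–5.0 N, so the bar was pressed without reaching its hard stop. After the correction, the radius read 145.1–145.2 mm against the nominal 145.
- **Lifting off:** I lifted straight up from dot 5, where the angle read −38.4° against the nominal −38°.

**Last checks:** The gripper was about 14 cm above the slider with no contact force. The side picture showed the pan, shaker, mandarin, mug and garlic unchanged from the start. No check failed. The bar's own position can't be read, so how far it was pressed is inferred from height and force.

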